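# Close the electrode-arm clamp, key it and hold it shut

### The arm

A 7-joint arm with a two-finger parallel gripper is mounted at the origin on the work surface. World frame = base frame: x ahead of the robot, y to its left, z up, the work surface at z = 0. Lengths are in mm, angles in rad, forces in N, time in s.
With the tool pointing down it reaches from about 400 to 850 mm from the base axis. Payload 4.4 kg.
Tool frame: the origin (TCP) lies at the very end of the fingers, on their centre line; the grasp point (between the pads) lies 19 mm behind it; z points along the fingers, y is the line along which they close (so a half turn about z gives the same grasp; the last joint's range is limited). The gripper opens to 94 mm and grips with 3 to 60 N. Pads are 16 mm wide; open, the fingers measure 119 mm over their backs; the gripper's body (75 mm by 177 mm) begins 78 mm behind the grasp point.
Start: joints at [-1.378, 0.628, 0.038, 1.517, -0.027, 0.996, -0.02], TCP at [166.323, 628.375, 205.478] pointing down, gripper open.
Joint ranges: [-3.06, 3.06], [-0.37, 2.12], [-1.25, 1.32], [0.18, 2.47], [-1.1, 4.24], [0.23, 1.98], [-2.94, 2.94]. Speed limits (rad/s): [2.57, 2.57, 3.14, 3.14, 3.14, 3.14, 3.14].

### API

Orientations are given as a unit quaternion [w, x, y, z].
In Python, from workcell import ctrl, get_image, camera_model gives the robot as it stands. The module is installed in compiled form; this text tells all that it offers.
- The arm moves only by the shell command python3 -m crank 'ROWS' [FORCE]. ROWS is JSON, a list of rows, each a list of 3 entries, a list of its own where there are three numbers: the shift along the tool's x, y, z in m, then the turn, a rotation vector about the tool's x, y, z in rad, then the closure, from 0 (fully open) to 1 (shut). A call has 1 to 12 rows; each row shifts and turns the commanded pose from where the row before left it, along the tool's axes as they then stand; what a row does not reach is not made up. A row lasts 1/10 s, in which the tool goes at most 50 mm and 8.59 degrees, less where a joint would pass 70% of its speed; a pose out of reach is approached as far as the arm can. A call is refused whole if a number of a shift passes 0.05 or a number of a turn 0.15, either way. A call with a gripper value outside its range is refused whole. The fingers move at their own pace and stop on an object; FORCE is the grip in N (left out, the last holds). Time passes only in rows, so rows that do not move let the fingers close. It gives the time, the measured TCP pose, the force, the opening and the grip force at its end, in the units of the state.
- ctrl.get_obs(): the state, without advancing time (a new reading comes with each control period).
- get_image(name): name is "side" or "top"; returns the picture (420x560x3 uint8, red, green, blue); there is no depth.
- camera_model(name): a dict with "fx", "fy", "cx", "cy" (pixels), "xyz" and "orientation" of the camera in the world. Camera axes: x right, y up, looking along -z (the intrinsics and any distortion apply to the point x, -y, -z); pixel columns grow to the right and rows downward; lengths in mm; the calibration is good to about 2 mm. A picture is of the moment at which its call begins. camera_model takes no time and is no camera call.
- ctrl.hand_in(): hands the job in; it is judged then, once.
The state is a dict: "clock": time; "qpos": joint angles; "qvel": joint speeds; "effort": joint torques, N m; "tcp_pos": TCP position; "tool_rot": TCP orientation; "wrist_force": force on the tool from outside, world axes, zero at the start; "wrist_torque": the same for the moment, N m; "gripper_width": opening from 0.0 (shut) to 1.0 (fully open); "gripper_force": force on a finger pad.
Only numpy, scipy, OpenCV 4.12 (cv2) and the standard library are available. Lean on these libraries where they do the work, as an engineer would, in place of code of your own. Each camera call takes 0.05 s, during which the arm holds its last target. There are 200 camera calls.

### The job

Swing the blue upper jaw of the tube clamp down over the cream tube, then take the orange key from its white holder, turn it so that its flat blade lines up with the slot, and push it through both halves until its flange presses the jaw fully shut. The jaw springs ajar by itself, so finish while still holding the key and pressing it down firmly, with about 10 N (do not let go). Leave the other things on the table where they are.

Things in the scene. Friction and masses are not known exactly. Their poses are not given: they have to be found in the camera images.
- hinge (a point): Mid-point of the clamp's hinge axis, 62 mm above the table. x: along the clamp from the slot end to the hinge end; y: along the hinge axis; z up. The jaw extends from here towards -x. The steel hinge cheeks are 92 mm over all in y and reach 8 mm above this point.
- clamp: Tube clamp fixed to the table (place and yaw vary), origin at underside centre, axes as for hinge: dark foot plate 190 x 100 mm, grey lower half 157 mm (x) x 70 mm (y), its top (the split plane) 62 mm above the table. A fixed cream tube, 32 mm thick and 200 (with black caps 226) mm long in y, lies half sunk in it, its axis 50 mm from the hinge towards -x. Carries the blue jaw.
- slot (a point): Centre of the mouth of the lower half's slot, 62 mm above the table, 115 mm from the hinge axis towards the clamp's -x. Axes as for hinge. The slot is 18 mm long (x) by 12 mm wide (y), 45 mm deep, vertical.
- jaw (a joint): Angle (rad) of the blue upper jaw: 0 = fully shut (hard stop), grows as it opens upwards; starts at 0.9 to 1.3. 143 mm long from the hinge axis, 70 mm wide. A stiff sprung hinge: it stays where it is left when open, takes about 8 N down at the slot to close, and springs back to about 0.11 rad when let go. Its saddle over the tube (23 to 77 mm from the axis) rises 27 mm above the split plane.
- jaw_slot (a point): Centre of the jaw's slot on the outer (upper) face of its tab, 115 mm from the hinge axis; moves with the jaw. The tab is flat, 10 mm thick, 74 to 143 mm from the axis; shut, its underside lies on the split plane. Slot 28 mm long (at right angles to the hinge axis) x 15 mm wide, right through, a white line at either end. Shut, it is straight above the lower slot.
- key_grip (a point): Centre of the orange key's wing grip; x along the wing, z up. The key stands loose in the holder, turned at random. Wing 34 (x) x 10 (y) x 32 mm high, this point 16 mm below its top; then a round flange 36 mm across, 6 thick, underside 22 mm below this point; then a steel blade 14 (x) x 8 (y) mm, 40 long, rounded end. About 60 g. Half a turn round fits the slots as well.
- key_tip (a point): End of the key's blade, 62 mm straight below key_grip.
- holder: White holder block, 75 x 75 mm, 50 mm high, fixed to the table (position and yaw vary), origin at the centre of its underside; a round hole 23 mm across goes down its middle, in which the key's blade stands, the flange resting on the top. The clamp and the holder may be on either side of the robot's middle line.
- gel: Bystander: clear gel bottle with a blue band, 56 mm across, 160 mm high, origin at underside centre.
- jar: Bystander: amber jar, 70 mm across, 85 mm high, origin at underside centre.
- pad_a: Bystander: grey electrode disc lying flat, 84 mm across, 34 mm high, origin at underside centre.
- pad_b: Bystander: a second disc like pad_a.
- mug: Bystander: white mug, 76 mm across, 90 mm high, origin at underside centre.
- timer: Bystander: white timer 60 x 60 mm, 44 mm high with a red dial, origin at underside centre.
- spare_pin: Bystander: brass round pin with black end blocks lying on the table between clamp and holder, 66 mm long (its x), 18 mm high, origin at underside centre.

How it is judged:
By the outcome, as a careful person would: the job done as asked, in the order asked, and still so for the second after the job is handed in, while the arm keeps its last pose, push and grip.
It also fails if it takes over 58 s, if anything falls off the work surface, if the arm or the gripper's body presses on something with over 40 N, if the wrist force passes 120 N, or if a joint passes its speed limit or range.

## Working session

There is one attempt and no reset: what is moved stays moved. The work goes in short steps, Python scripts to look and compute and a shell command to move; the robot and the scene stay as the last step left them, time stands still between calls to the robot, and variables do not carry over. Pictures are saved under pics/ and viewed, at most 10 in all, crops included, and the job is handed in when it is done.

```bash
mkdir -p pics; python3 - <<'E'
from workcell import ctrl,get_image,camera_model
import cv2
for n in("side","top"):
    cv2.imwrite(f"pics/{n}0.png",get_image(n)[:,:,::-1]); print(n,camera_model(n))
print(ctrl.get_obs())
E
```

```text
side {'fx': 425.9466641751864, 'fy': 425.9466641751864, 'cx': 278.58611404690384, 'cy': 205.7736465391478, 'xyz': array([ 211.05013726, -620.21620688,  902.19460749]), 'orientation': array([ 0.91260263,  0.31868836, -0.09133513, -0.23927403])}
top {'fx': 468.75972778524897, 'fy': 468.75972778524897, 'cx': 280.512695207979, 'cy': 198.89679218632435, 'xyz': array([ 280.37621446,  -20.18756795, 1412.41909845]), 'orientation': array([-0.70178178, -0.06769341,  0.06731522,  0.70596643])}
{'clock': 0.1, 'qpos': array([-1.37783542,  0.62918899,  0.03845091,  1.51823458, -0.02699262,
        0.99630875, -0.01997248]), 'qvel': array([ 0.00087671, -0.00113642,  0.00231386, -0.00263736,  0.00157064,
       -0.00141462,  0.00095235]), 'effort': array([ 2.48323726e-03, -5.50784969e+01,  1.14753239e+00, -1.87115014e+01,
       -5.20672300e-02,  1.92470936e-02,  3.95385280e-05]), 'tcp_pos': array([166.15088235, 627.80609675, 204.69878071]), 'tool_rot': array([-9.37792793e-05,  1.29006212e-01,  9.91643454e-01, -8.05371392e-04]), 'wrist_force': array([-0.57564665, -0.92765568,  0.37439671]), 'wrist_torque': array([ 0.01229751, -0.00996711, -0.01424813]), 'gripper_force': 0.0, 'gripper_width': 1.0019842330093485}
```

View pics/side0.png

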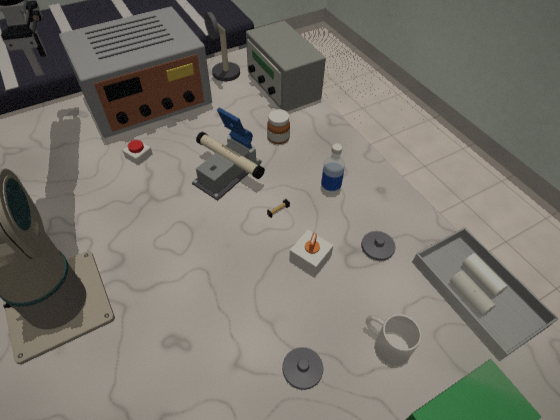

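View pics/top0.png

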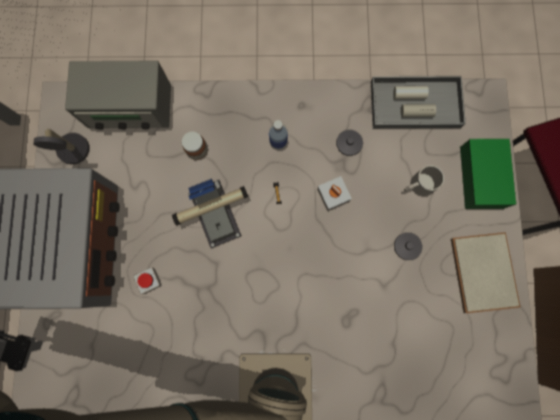

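The side view shows the clamp at about (228,165), its jaw open at (235,128), and the key in its holder at (312,248). In the top view the tube runs from (178,219) to (243,191), the slot is near (218,226) and the holder is at (335,193).

```bash
cat > h.py <<'E'
import numpy as np,cv2
from scipy.spatial.transform import Rotation as R
from workcell import ctrl,get_image,camera_model
def rot(q): return R.from_quat([q[1],q[2],q[3],q[0]]).as_matrix()
def ray(n,u,v):
    c=camera_model(n); d=np.array([(u-c['cx'])/c['fx'],-(v-c['cy'])/c['fy'],-1]); return np.array(c['xyz']),rot(c['orientation'])@d
def at(n,u,v,z):
    o,d=ray(n,u,v); return o+d*(z-o[2])/d[2]
def proj(n,p):
    c=camera_model(n); q=rot(c['orientation']).T@(np.array(p,float)-c['xyz']); return np.array([c['cx']-c['fx']*q[0]/q[2], c['cy']+c['fy']*q[1]/q[2]])
def tri(a,b):
    (o,d),(p,e)=ray("side",*a),ray("top",*b)
    s=np.linalg.lstsq(np.c_[d,-e],p-o,rcond=None)[0]; x,y=o+d*s[0],p+e*s[1]; return (x+y)/2,np.linalg.norm(x-y)
def crop(n,u0,v0,u1,v1,k,f,im=None):
    im=get_image(n) if im is None else im
    cv2.imwrite(f,cv2.resize(im[v0:v1,u0:u1,::-1],None,fx=k,fy=k,interpolation=cv2.INTER_CUBIC)); return im
E
python3 - <<'E'
from h import *
s=get_image("side");t=get_image("top")
a=cv2.resize(t[170:255,165:255,::-1],(400,378),interpolation=cv2.INTER_CUBIC)
b=cv2.resize(s[100:200,185:275,::-1],(400,444),interpolation=cv2.INTER_CUBIC)
c=np.zeros((600,800,3),np.uint8);c[:378,:400]=a;c[:444,400:]=b
k1=cv2.resize(t[175:213,315:357,::-1],(210,190),interpolation=cv2.INTER_CUBIC);k2=cv2.resize(s[225:275,285:340,::-1],(165,150),interpolation=cv2.INTER_CUBIC)
c[400:590,:210]=k1;c[400:550,220:385]=k2
cv2.imwrite("pics/z1.png",c)
for n,im in(("top",t),("side",s)):
    hsv=cv2.cvtColor(im,cv2.COLOR_RGB2HSV)
    for nm,lo,hi in(("orange",(5,150,90),(18,255,255)),("blue",(100,130,40),(125,255,255)),):
        m=cv2.inRange(hsv,lo,hi); N,l,st,ce=cv2.connectedComponentsWithStats(m)
        for i in range(1,N):
            if st[i,4]>15: print(n,nm,st[i],ce[i].round(1),[x.round(1).tolist() for x in cv2.minAreaRect(np.argwhere(l==i)[:,::-1].astype(np.float32))[:2] for x in [np.array(x)]])
    g=cv2.cvtColor(im,cv2.COLOR_RGB2GRAY)
    # holder white
    m=((hsv[...,1]<30)&(hsv[...,2]>150)).astype(np.uint8); N,l,st,ce=cv2.connectedComponentsWithStats(m)
    for i in range(1,N):
        if st[i,4]>150: print(n,"white",st[i],ce[i].round(1))
E
```

```text
top orange [330 189   8   8  38] [333.1 192.7] [[333.0, 193.0], [8.5, 4.2]]
top blue [191 183  21  10  45] [201.1 187.2] [[200.9, 187.1], [2.3, 21.9]]
top white [397  88  31   6 153] [411.9  90.3]
top white [182 132  19  18 275] [191.1 140.4]
top white [319 176  32  31 450] [334.6 190.9]
side orange [305 237  14  16 132] [312.  246.5] [[312.0, 246.0], [13.4, 13.4]]
side blue [218 108  34  40 524] [236.  128.5] [[234.8, 127.7], [50.4, 16.5]]
side blue [322 172  21  19 253] [331.2 182.1] [[331.4, 181.7], [19.5, 16.5]]
side white [177   0  30  35 260] [193.   14.5]
side white [228  49  19  16 178] [239.6  56.4]
side white [  0  53  18  36 323] [ 7.7 72.8]
side white [   75    67   374   344 52818] [249.4 261.3]
side white [ 333  126  116  120 6180] [381.3 196.9]
side white [ 147  152   35   47 1125] [164.  174.5]
side white [  76  203   55   68 1539] [100.5 232.3]
side white [156 223  35  30 657] [175.1 238.3]
side white [466 253  41  38 480] [485.9 271.8]
side white [349 255  24  11 161] [359.5 260.4]
side white [457 271  37  38 319] [473.9 288.6]
side white [181 402  52  18 535] [209.6 412.4]
```

View pics/z1.png

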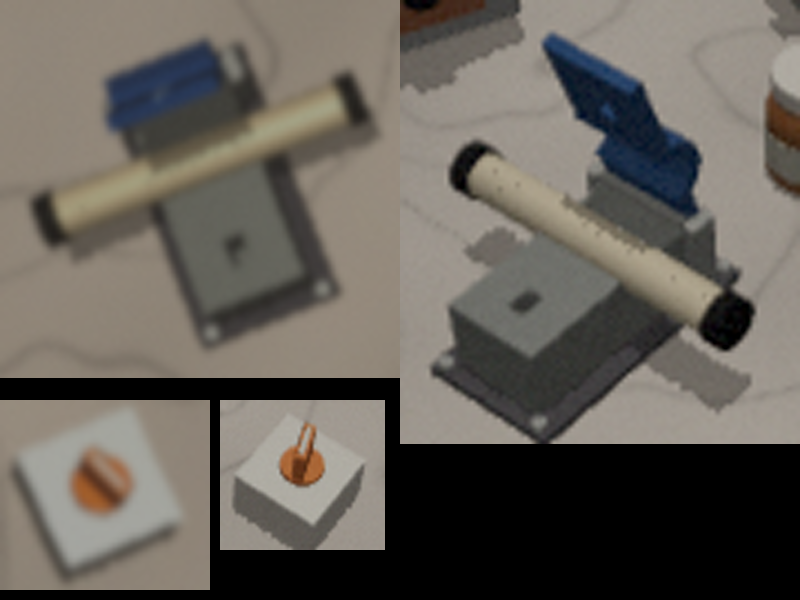

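```bash
python3 - <<'E'
from h import *
T=lambda u,v:(165+u/4.444,170+v/4.444)
S=lambda u,v:(185+(u-400)/4.444,100+v/4.444)
K=lambda u,v:(315+u/5,175+(v-400)/5)
Q=lambda u,v:(285+(u-220)/3,225+(v-400)/3)
print("slot",at("top",*T(235,247),62),at("side",*S(525,301),62),tri(S(525,301),T(235,247)))
a,b=at("top",*T(47,219),62),at("top",*T(351,97),62);print("tube",a,b,np.linalg.norm(a-b),(a+b)/2,np.arctan2(*(a-b)[[1,0]]))
a,b=at("side",*S(473,166),62),at("side",*S(727,318),62);print("tubeS",a,b,np.linalg.norm(a-b),(a+b)/2,np.arctan2(*(a-b)[[1,0]]))
print("block corners side",[at("side",*S(*p),62).round(0) for p in((450,304),(531,356))])
print("bolts top",[at("top",*T(*p),12).round(0) for p in((211,331),(322,287))])
print("flange",at("top",*K(101,485),56),at("side",*Q(302,466),56))
print("holder",[at("top",*K(*p),50).round(0) for p in((135,410),(183,522),(70,570),(15,463))])
print("wing top side",at("side",*Q(313,424),88),at("side",*Q(304,432),88))
print("wing top top",[at("top",*K(*p),88).round(0) for p in((90,448),(123,493),(85,455),(118,490))])
E
```

```text
slot [464.00861107 162.03234856  62.        ] [464.89617614 160.3605572   62.        ] (array([464.85918424, 162.17203547,  60.11901879]), np.float64(1.2044389946372174))
tube [483.22368416 285.53821517  62.        ] [563.64531528  87.15532235  62.        ] 214.06403461853108 [523.43449972 186.34676876  62.        ] 1.9559370963655534
tubeS [485.19610125 287.60937822  62.        ] [566.181254    88.19320068  62.        ] 215.23337759546996 [525.68867762 187.90128945  62.        ] 1.9565598940877378
block corners side [array([424., 180.,  62.]), array([449., 117.,  62.])]
bolts top [array([414., 184.,  12.]), array([443., 110.,  12.])]
flange [ 562.74573186 -181.97320362   56.        ] [ 565.22513781 -184.11021898   56.        ]
holder [array([ 610., -204.,   50.]), array([ 541., -231.,   50.]), array([ 513., -163.,   50.]), array([ 578., -132.,   50.])]
wing top side [ 580.24095219 -171.94437096   88.        ] [ 570.04091337 -174.90932203   88.        ]
wing top top [array([ 578., -172.,   88.]), array([ 551., -191.,   88.]), array([ 574., -169.,   88.]), array([ 553., -188.,   88.])]
```

```bash
cat >> h.py <<'E'
YC=0.3856; CX=np.array([np.cos(YC),np.sin(YC),0]); CY=np.array([-np.sin(YC),np.cos(YC),0]); SL=np.array([464.4,162.3,62.]); HI=SL+115*CX
def yaw(): 
    y=rot(ctrl.get_obs()['tool_rot'])[:,1]; return np.arctan2(y[1],y[0])
def go(p,ty):
    "print turn about tool z to bring tool y to yaw ty (mod pi), then shift (mm) in tool axes afterwards, assuming tool down"
    o=ctrl.get_obs(); d=(ty-yaw()+np.pi/2)%np.pi-np.pi/2; f=yaw()+d
    y=np.array([np.cos(f),np.sin(f),0]); z=np.array([0,0,-1.]); x=np.cross(y,z); M=np.c_[x,y,z]
    print("clock",o['clock'],"tcp",o['tcp_pos'].round(1),"turn z",round(-d,3),"shift",(M.T@(np.array(p)-o['tcp_pos'])).round(1), "tilt",(rot(o['tool_rot'])[:,2]).round(3),"F",o['wrist_force'].round(1),"w",round(o['gripper_width'],3))
E
python3 - <<'E'
from h import *
# jaw tip edge mid: angle at which ray meets clamp mid plane
for P in((545,38),(637,88),(591,62)):
    u,v=185+(P[0]-400)/4.444,100+P[1]/4.444
    best=min(((np.linalg.norm(proj("side",HI+s*35*CY-143*np.cos(t)*CX+10*np.sin(t)*CX+np.array([0,0,143*np.sin(t)+10*np.cos(t)]))-[u,v]),t,s) for t in np.arange(.8,1.4,.01) for s in(-1,0,1)));print(best)
go(HI+np.array([0,0,200]),1.956)
E
```

```text
(np.float64(0.7315768457881792), np.float64(1.2100000000000004), 1)
(np.float64(1.1092351953560025), np.float64(1.2100000000000004), -1)
(np.float64(0.9076742417963255), np.float64(1.2200000000000004), 0)
clock 0.2 tcp [166.2 628.  204.9] turn z -0.644 shift [-216.3 -543.6  -57.1] tilt [-0.    -0.001 -1.   ] F [ 0. -0. -1.] w 1.002
```

```bash
python3 -m crank '[[[0,0,-0.02],[0,0,-0.129],0.68],[[0,0,-0.02],[0,0,-0.129],0.68],[[0,0,-0.02],[0,0,-0.129],0.68],[[0,0,-0.02],[0,0,-0.129],0.68],[[0,0,-0.02],[0,0,-0.129],0.68],[[-0.012,-0.03,0],[0,0,0],0.68],[[-0.012,-0.03,0],[0,0,0],0.68],[[-0.012,-0.03,0],[0,0,0],0.68],[[-0.012,-0.03,0],[0,0,0],0.68],[[-0.012,-0.03,0],[0,0,0],0.68],[[-0.012,-0.03,0],[0,0,0],0.68],[[-0.012,-0.03,0],[0,0,0],0.68]]' 20
python3 -m crank '[[[-0.012,-0.03,0],[0,0,0],0.68],[[-0.012,-0.03,0],[0,0,0],0.68],[[-0.012,-0.03,0],[0,0,0],0.68],[[-0.012,-0.03,0],[0,0,0],0.68],[[-0.012,-0.03,0],[0,0,0],0.68],[[-0.012,-0.03,0],[0,0,0],0.68],[[-0.012,-0.03,0],[0,0,0],0.68],[[-0.012,-0.03,0],[0,0,0],0.68],[[-0.012,-0.03,0],[0,0,0],0.68],[[-0.012,-0.03,0],[0,0,0],0.68],[[0,0,0],[0,0,0],0.68]]'
python3 -c "
from h import *
go(HI-5*CX+[0,0,165-62],1.956)"
```

```text
clock: 1.4
tcp_pos: [324.0, 464.3, 305.4]
tool_rot: [-0.0, -0.192, 0.981, -0.0]
wrist_force: [-0.2, -0.4, -0.4]
gripper_width: 0.318
gripper_force: 0.0
clock: 2.5
tcp_pos: [550.7, 227.2, 305.0]
tool_rot: [0.0, -0.188, 0.982, -0.002]
wrist_force: [-0.4, 0.5, -0.8]
gripper_width: 0.323
gripper_force: 0.0
clock 2.5 tcp [550.7 227.2 305. ] turn z -0.007 shift [ -5.6 -27.7 140. ] tilt [ 0.002 -0.003 -1.   ] F [-0.4  0.5 -0.8] w 0.323
```

```bash
python3 -m crank '[[[-0.003,-0.014,0],[0,0,0],0.68],[[-0.003,-0.014,0],[0,0,0],0.68],[[0,0,0.02],[0,0,0],0.68],[[0,0,0.02],[0,0,0],0.68],[[0,0,0.02],[0,0,0],0.68],[[0,0,0.02],[0,0,0],0.68],[[0,0,0.02],[0,0,0],0.68],[[0,0,0.02],[0,0,0],0.68],[[0,0,0.02],[0,0,0],0.68],[[0,0,0],[0,0,0],0.68]]'
python3 - <<'E'
from h import *
go(HI-47.3*CX+[0,0,166.7-62],1.956)
a=get_image("side")[60:220,160:300,::-1];b=get_image("top")[150:260,150:270,::-1]
c=np.zeros((480,800,3),np.uint8);c[:,:420]=cv2.resize(a,(420,480));c[:348,420:]=cv2.resize(b,(380,348));cv2.imwrite("pics/z2.png",c)
E
```

```text
clock: 3.5
tcp_pos: [561.6, 208.2, 163.0]
tool_rot: [-0.003, -0.192, 0.981, -0.001]
wrist_force: [0.1, 0.2, -0.6]
gripper_width: 0.323
gripper_force: 0.0
clock 3.5 tcp [561.6 208.2 163. ] turn z 0.002 shift [39.6 -6.  -3.7] tilt [-0.005 -0.002 -1.   ] F [ 0.1  0.2 -0.6] w 0.323
```

View pics/z2.png

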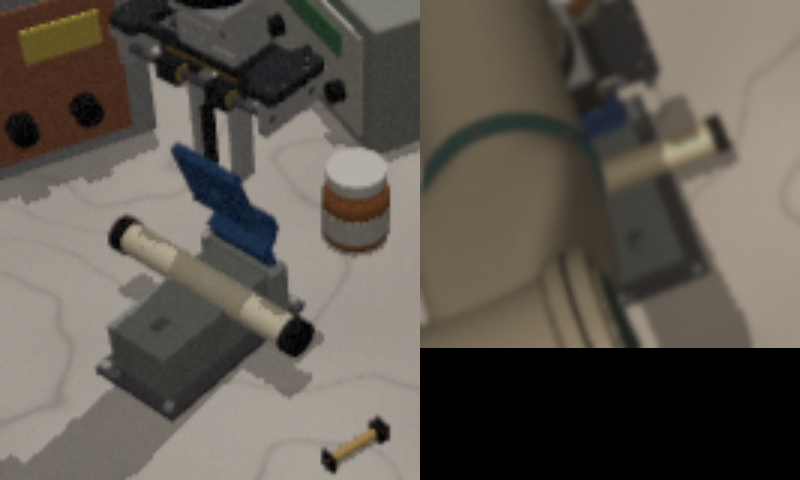

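The fingers are behind the open jaw (crop about (215,150)), so I can start the push.

```bash
python3 -m crank '[[[0.013,-0.002,-0.001],[0,0,0],0.68],[[0.013,-0.002,-0.001],[0,0,0],0.68],[[0.013,-0.002,-0.001],[0,0,0],0.68],[[0.01,0,0.006],[0,0,0],0.68],[[0.01,0,0.007],[0,0,0],0.68],[[0.008,0,0.008],[0,0,0],0.68],[[0.008,0,0.009],[0,0,0],0.68]]'
python3 -m crank '[[[0.007,0,0.01],[0,0,0],0.68],[[0.006,0,0.01],[0,0,0],0.68],[[0.005,0,0.011],[0,0,0],0.68],[[0.004,0,0.011],[0,0,0],0.68],[[0.003,0,0.012],[0,0,0],0.68],[[0,0,0.006],[0,0,0],0.68],[[0,0,0],[0,0,0],0.68]]'
python3 -c "
from h import *
go(HI-108.8*CX+[0,0,81-62],1.956)"
```

```text
clock: 4.3
tcp_pos: [498.6, 176.1, 140.9]
tool_rot: [0.003, -0.192, 0.981, 0.001]
wrist_force: [-0.0, -0.4, 5.1]
gripper_width: 0.318
gripper_force: 2.3
clock: 5.0
tcp_pos: [473.3, 165.9, 79.3]
tool_rot: [0.0, -0.192, 0.981, -0.0]
wrist_force: [-1.0, -0.4, -0.2]
gripper_width: 0.317
gripper_force: 0.1
clock 5.0 tcp [473.3 165.9  79.3] turn z 0.001 shift [ 3.4  0.  -1.7] tilt [ 0.  0. -1.] F [-1.  -0.4 -0.2] w 0.317
```

```bash
python3 -m crank '[[[0,0,-0.02],[0,0,0],0.68],[[0,0,-0.03],[0,0,0],0.4],[[0,0,-0.03],[0,0,0],0.4],[[0,0,-0.03],[0,0,0],0.4],[[0,-0.03,-0.03],[0,0,0],0.4],[[0,-0.03,0],[0,0,0],0.4],[[0,-0.03,0],[0,0,0],0.4],[[0,-0.03,0],[0,0,0],0.4],[[0,-0.03,0],[0,0,0],0.4],[[0,-0.03,0],[0,0,0],0.4],[[0,0,0],[0,0,0],0.4]]'
python3 - <<'E'
from h import *
go([564,-183,150],2.19)
a=get_image("side");b=get_image("top")
c=np.zeros((600,800,3),np.uint8)
c[:400,:400]=cv2.resize(a[110:200,185:275,::-1],(400,400),interpolation=2);c[:400,400:]=cv2.resize(b[170:255,165:250,::-1],(400,400),interpolation=2)
c[400:,:220]=cv2.resize(a[225:275,285:340,::-1],(220,200),interpolation=2)
c[400:,300:521]=cv2.resize(b[175:213,315:357,::-1],(221,200),interpolation=2)
cv2.imwrite("pics/z3.png",c)
E
```

```text
clock: 6.1
tcp_pos: [543.3, -6.0, 220.0]
tool_rot: [0.002, -0.189, 0.982, -0.002]
wrist_force: [-0.5, 0.7, -0.4]
gripper_width: 0.6
gripper_force: 0.0
clock 6.1 tcp [543.3  -6.  220. ] turn z -0.24 shift [  85.8 -156.2   70. ] tilt [ 0.004 -0.003 -1.   ] F [-0.5  0.7 -0.4] w 0.6
```

View pics/z3.png

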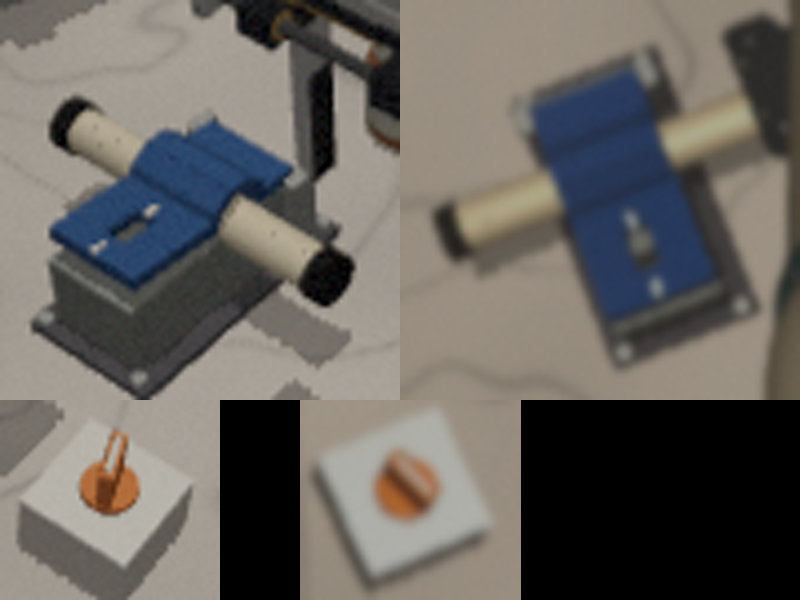

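```bash
python3 - <<'E'
from h import *
K=lambda u,v:(315+(u-300)/5.26,175+(v-400)/5.26)
Q=lambda u,v:(285+u/4,225+(v-400)/4)
for n,f,a,b in(("top",K,(396,453),(432,494)),("side",Q,(119,433),(106,472))):
    p,q=at(n,*f(*a),88),at(n,*f(*b),88);d=p-q;print(n,p.round(),q.round(),((p+q)/2).round(1),np.linalg.norm(d),np.arctan2(d[1],d[0]))
print("flange",at("top",*K(407,488),56),at("side",*Q(110,489),56))
T=lambda u,v:(165+(u-400)/4.706,170+v/4.706); S=lambda u,v:(185+u/4.444,110+v/4.444)
for z in(80,84):
  for n,p,q in(("top",T(630,218),T(656,288)),("side",S(150,211),S(97,247))):
    a,b=at(n,*p,z),at(n,*q,z);m=(a+b)/2-SL;print(z,n,m@CX,m@CY,np.arctan2(*(a-b)[[1,0]]))
E
```

```text
top [ 577. -173.   88.] [ 553. -192.   88.] [ 565.  -182.6   88. ] 30.0203528384153 0.6901550274884934
side [ 577. -171.   88.] [ 556. -190.   88.] [ 566.7 -180.8   88. ] 28.74465201003223 0.7377549194802996
flange [ 563.55812453 -182.41628956   56.        ] [ 565.19137956 -184.8964863    56.        ]
80 top 2.693967379287638 -0.016496185667651875 0.36977541764415583
80 side 4.714290468390112 1.2259804389617357 0.29792996938149935
84 top 1.967944269763976 -0.3162739692754983 0.36977541764415595
84 side 2.117447290711719 -1.8438309580461798 0.2979299693814993
```

The jaw is down and slightly ajar, with its slot over the lower one. The key wing yaw is about 0.71, centred near (565,-183).

```bash
python3 -m crank '[[[0,0,0],[0,0,-0.11],0.4],[[0,0,0],[0,0,-0.11],0.4],[[0,0,0],[0,0,-0.11],0.4],[[0.025,-0.033,0],[0,0,0],0.4],[[0.025,-0.033,0],[0,0,0],0.4],[[0.025,-0.033,0],[0,0,0],0.4],[[0.025,-0.033,0],[0,0,0],0.4],[[0,-0.015,0.01],[0,0,0],0.4],[[0,0,0.02],[0,0,0],0.4],[[0,0,0],[0,0,0],0.4]]'
python3 -c "
from h import *
go([564.8,-182.8,61],2.28)"
```

```text
clock: 7.2
tcp_pos: [560.9, -175.1, 186.5]
tool_rot: [-0.001, -0.351, 0.936, 0.002]
wrist_force: [-1.0, 0.4, -0.4]
gripper_width: 0.6
gripper_force: 0.0
clock 7.2 tcp [ 560.9 -175.1  186.5] turn z 0.009 shift [  2.1  -8.4 125.5] tilt [-0.004  0.003 -1.   ] F [-1.   0.4 -0.4] w 0.6
```

```bash
python3 -m crank '[[[0.002,-0.008,0],[0,0,0.008],0.4],[[0,0,0.02],[0,0,0],0.4],[[0,0,0.02],[0,0,0],0.4],[[0,0,0.02],[0,0,0],0.4],[[0,0,0.02],[0,0,0],0.4],[[0,0,0.02],[0,0,0],0.4],[[0,0,0.015],[0,0,0],0.4],[[0,0,0.009],[0,0,0],0.4],[[0,0,0],[0,0,0],0.4]]'
python3 -c "
from h import *
go([564.8,-182.8,61],2.28)"
```

```text
clock: 8.1
tcp_pos: [565.9, -184.1, 64.2]
tool_rot: [-0.0, -0.347, 0.938, 0.0]
wrist_force: [0.0, -0.4, 0.2]
gripper_width: 0.598
gripper_force: 0.0
clock 8.1 tcp [ 565.9 -184.1   64.2] turn z -0.0 shift [0.  1.7 3.2] tilt [-0.001  0.    -1.   ] F [ 0.  -0.4  0.2] w 0.598
```

```bash
python3 -m crank '[[[0,0.001,0.003],[0,0,0],0.4],[[0,0,0],[0,0,0],0.8],[[0,0,0],[0,0,0],1],[[0,0,0],[0,0,0],1],[[0,0,0],[0,0,0],1],[[0,0,0],[0,0,0],1],[[0,0,0],[0,0,0],1],[[0,0,0],[0,0,0],1]]' 40
python3 -c "
from h import *
go([564.8,-182.8,61],2.28)"
```

```text
clock: 8.9
tcp_pos: [565.0, -183.9, 61.5]
tool_rot: [-0.0, -0.347, 0.938, 0.0]
wrist_force: [-0.4, 0.6, 1.0]
gripper_width: 0.105
gripper_force: 40.0
clock 8.9 tcp [ 565.  -183.9   61.5] turn z -0.001 shift [-0.5  1.   0.5] tilt [-0.  0. -1.] F [-0.4  0.6  1. ] w 0.105
```

```bash
python3 -m crank '[[[0,0,-0.01],[0,0,0],1],[[0,0,-0.02],[0,0,0],1],[[0,0,-0.03],[0,0,0],1],[[0,0,-0.03],[0,0,0],1],[[0,0,-0.03],[0,0,0],1],[[0,0,-0.02],[0,0,0],1],[[0,0,0],[0,0,0.108],1],[[0,0,0],[0,0,0.108],1],[[0,0,0],[0,0,0.108],1],[[0,0,0],[0,0,0],1]]'
python3 - <<'E'
from h import *
go(SL+[0,0,120],YC+np.pi/2)
a=get_image("side");b=get_image("top")
c=np.zeros((600,800,3),np.uint8)
u,v=proj("side",ctrl.get_obs()['tcp_pos']-[0,0,15]).astype(int);print(u,v)
c[:,:400]=cv2.resize(a[v-45:v+45,u-30:u+30,::-1],(400,600),interpolation=2)
x,y=proj("top",[565,-183,60]).astype(int)
c[:400,400:]=cv2.resize(b[y-40:y+40,x-40:x+40,::-1],(400,400),interpolation=2)
cv2.imwrite("pics/z4.png",c)
E
```

```text
clock: 9.9
tcp_pos: [565.1, -183.9, 202.1]
tool_rot: [0.0, -0.191, 0.982, -0.0]
wrist_force: [0.3, -0.8, -0.4]
gripper_width: 0.102
gripper_force: 40.0
clock 9.9 tcp [ 565.1 -183.9  202.1] turn z -0.002 shift [-37.  358.7  20.1] tilt [ 0. -0. -1.] F [ 0.3 -0.8 -0.4] w 0.102
316 213
```

View pics/z4.png

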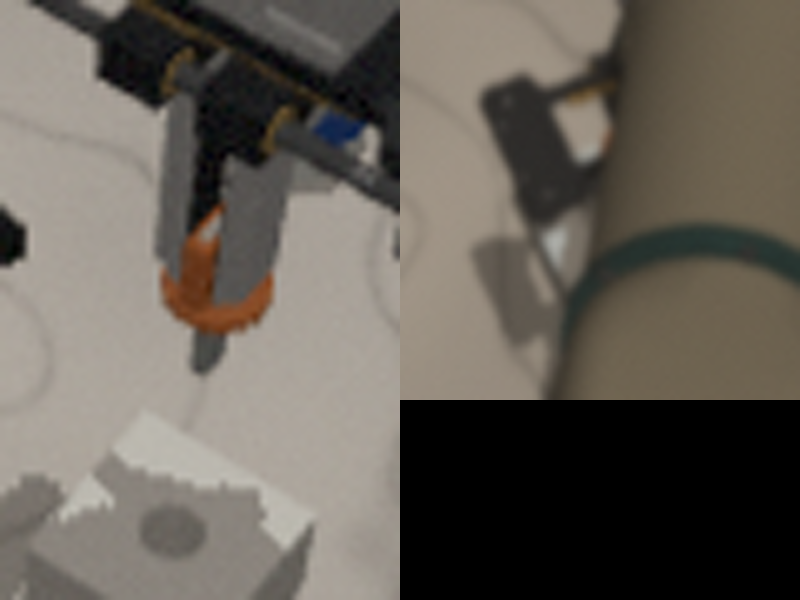

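The key is held square in the fingers: flange centre at crop x≈217, blade end near (208,370). The hole in the holder is empty.

```bash
python3 - <<'E'
from h import *
t=ctrl.get_obs()['tcp_pos']; C=lambda p:((proj("side",p)-[286,168])*6.667).round(0)
for s in(-6,-3,0,3,6): print(s,"tip",C(t-[0,0,51.5]+s*CX),"flange mid",C(t-[0,0,8.5]+s*CX))
r=[C(t-[0,0,8.5]+18*np.cos(a)*CX+18*np.sin(a)*CY) for a in np.linspace(0,6.28,60)];print(np.min(r,0),np.max(r,0))
E
```

```text
-6 tip [186. 380.] flange mid [197. 300.]
-3 tip [191. 374.] flange mid [202. 294.]
0 tip [197. 369.] flange mid [208. 288.]
3 tip [202. 363.] flange mid [213. 282.]
6 tip [207. 357.] flange mid [219. 277.]
[151. 244.] [265. 334.]
```

```bash
python3 -m crank '[[[-0.003,0.03,0],[0,0,0],1],[[-0.003,0.03,0],[0,0,0],1],[[-0.003,0.03,0],[0,0,0],1],[[-0.003,0.03,0],[0,0,0],1],[[-0.003,0.03,0],[0,0,0],1],[[-0.003,0.03,0],[0,0,0],1],[[-0.003,0.03,0],[0,0,0],1],[[-0.003,0.03,0],[0,0,0],1],[[-0.003,0.03,0],[0,0,0],1],[[-0.003,0.03,0],[0,0,0],1],[[-0.003,0.03,0],[0,0,0],1],[[-0.0025,0.028,0],[0,0,0],1]]'
python3 -m crank '[[[0,0,0.02],[0,0,0],1],[[0,0,0.02],[0,0,0],1],[[0,0,0.008],[0,0,0],1],[[0,0,0],[0,0,0],1]]'
python3 - <<'E'
from h import *
go(SL+[0,0,120],YC+np.pi/2)
t=ctrl.get_obs()['tcp_pos']
a=get_image("side")
np.save("s5.npy",a)
u,v=proj("side",t-[0,0,35]).astype(int);print(u,v)
crop("side",u-40,v-35,u+40,v+25,10,"pics/z5.png",a)
C=lambda p:((proj("side",p)-[u-40,v-35])*10).round(0)
print("tip",C(t-[0,0,51.5]),"flange",C(t-[0,0,8.5]),"+CX3",C(t-[0,0,51.5]+3*CX)-C(t-[0,0,51.5]),"+CY3",C(t-[0,0,51.5]+3*CY)-C(t-[0,0,51.5]))
th=.11
J=lambda r,y:HI-(r*np.cos(th)-10*np.sin(th))*CX+y*CY+[0,0,r*np.sin(th)+10*np.cos(th)]
print("jaw slot",C(J(115,0)),"tab corners",C(J(143,35)),C(J(143,-35)))
E
```

```text
clock: 11.2
tcp_pos: [463.4, 162.6, 201.7]
tool_rot: [0.0, -0.192, 0.981, 0.0]
wrist_force: [0.2, 0.2, -1.3]
gripper_width: 0.105
gripper_force: 40.0
clock: 11.6
tcp_pos: [463.2, 160.8, 152.7]
tool_rot: [-0.001, -0.191, 0.982, -0.0]
wrist_force: [0.2, 0.8, -0.1]
gripper_width: 0.106
gripper_force: 40.0
clock 11.6 tcp [463.2 160.8 152.7] turn z -0.001 shift [ -1.7   0.9 -29.3] tilt [-0.002 -0.001 -1.   ] F [ 0.2  0.8 -0.1] w 0.106
210 153
tip [409. 395.] flange [390. 275.] +CX3 [ 8. -6.] +CY3 [-8. -5.]
jaw slot [422. 431.] tab corners [253. 422.] [444. 542.]
```

View pics/z5.png

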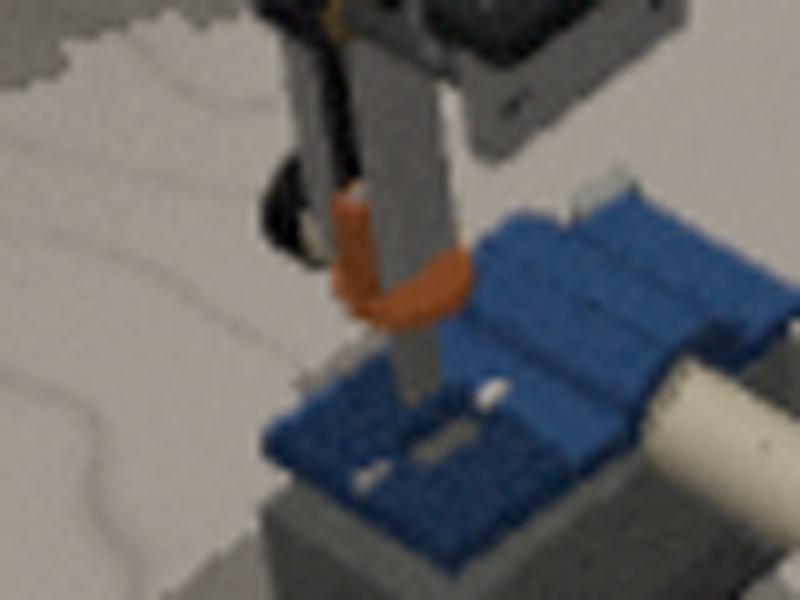

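Relative to the projected points, the key and the jaw slot are both offset by the same amount in the side view. That means the key is centred in the grip, so I apply the small correction and descend.

```bash
python3 -m crank '[[[-0.0017,0.001,0],[0,0,0],1],[[0,0,0.01],[0,0,0],1],[[0,0,0.01],[0,0,0],1],[[0,0,0.01],[0,0,0],1],[[0,0,0],[0,0,0],1]]'
python3 -c "
from h import *
go(SL+[0,0,56],YC+np.pi/2)"
```

```text
clock: 12.15
tcp_pos: [463.8, 162.3, 121.8]
tool_rot: [-0.002, -0.191, 0.982, -0.0]
wrist_force: [0.2, 0.2, -0.6]
gripper_width: 0.104
gripper_force: 40.0
clock 12.15 tcp [463.8 162.3 121.8] turn z -0.001 shift [-0.6 -0.2  3.8] tilt [-0.003 -0.001 -1.   ] F [ 0.2  0.2 -0.6] w 0.104
```

```bash
python3 -m crank '[[[-0.0005,0,0.003],[0,0,0],1],[[0,0,0.003],[0,0,0],1],[[0,0,0.003],[0,0,0],1],[[0,0,0.003],[0,0,0],1],[[0,0,0],[0,0,0],1]]'
python3 -m crank '[[[0,0,0.002],[0,0,0],1],[[0,0,0.002],[0,0,0],1],[[0,0,0],[0,0,0],1]]'
```

```text
clock: 12.65
tcp_pos: [464.8, 162.6, 111.1]
tool_rot: [-0.001, -0.191, 0.982, -0.0]
wrist_force: [-0.7, 0.2, 0.4]
gripper_width: 0.105
gripper_force: 40.0
clock: 12.95
tcp_pos: [464.3, 162.5, 106.9]
tool_rot: [-0.001, -0.191, 0.982, -0.0]
wrist_force: [-2.4, -1.1, -2.2]
gripper_width: 0.106
gripper_force: 40.0
```

```bash
python3 -m crank '[[[0.0007,0,0.003],[0,0,0],1],[[0,0,0.003],[0,0,0],1],[[0,0,0.003],[0,0,0],1],[[0,0,0],[0,0,0],1]]'
python3 -m crank '[[[0,0,0.002],[0,0,0],1],[[0,0,0.002],[0,0,0],1],[[0,0,0.002],[0,0,0],1],[[0,0,0.002],[0,0,0],1],[[0,0,0],[0,0,0],1]]'
```

```text
clock: 13.35
tcp_pos: [464.2, 162.4, 97.8]
tool_rot: [-0.001, -0.191, 0.982, -0.0]
wrist_force: [-3.0, -0.9, -2.9]
gripper_width: 0.1
gripper_force: 40.0
clock: 13.85
tcp_pos: [464.1, 162.4, 90.5]
tool_rot: [-0.001, -0.191, 0.982, -0.0]
wrist_force: [-5.7, -1.8, 3.7]
gripper_width: 0.106
gripper_force: 40.0
```

```bash
python3 -m crank '[[[0.001,0,0.002],[0,0,0],1],[[0,0,0.002],[0,0,0],1],[[0,0,0],[0,0,0],1]]'
python3 -m crank '[[[0,0,0.0015],[0,0,0],1],[[0,0,0.001],[0,0,0],1],[[0,0,0],[0,0,0],1]]'
```

```text
clock: 14.15
tcp_pos: [464.0, 162.4, 86.7]
tool_rot: [0.0, -0.191, 0.982, 0.0]
wrist_force: [-3.9, -2.7, 3.4]
gripper_width: 0.103
gripper_force: 40.0
clock: 14.45
tcp_pos: [464.0, 162.3, 84.2]
tool_rot: [0.0, -0.191, 0.982, 0.0]
wrist_force: [-3.2, -0.6, 4.2]
gripper_width: 0.106
gripper_force: 40.0
```

```bash
python3 -m crank '[[[0,0,0.001],[0,0,0],1],[[0,0,0],[0,0,0],1],[[0,0,0],[0,0,0],1]]'
python3 -m crank '[[[0,0,0.001],[0,0,0],1],[[0,0,0],[0,0,0],1],[[0,0,0],[0,0,0],1]]'
```

```text
clock: 14.75
tcp_pos: [463.9, 162.3, 83.4]
tool_rot: [0.0, -0.191, 0.982, 0.0]
wrist_force: [-4.5, -2.0, 7.5]
gripper_width: 0.103
gripper_force: 40.0
clock: 15.05
tcp_pos: [463.9, 162.3, 83.3]
tool_rot: [0.0, -0.191, 0.982, 0.0]
wrist_force: [-6.7, -2.7, 15.9]
gripper_width: 0.101
gripper_force: 40.0
```

```bash
python3 -m crank '[[[0.0005,0,-0.0004],[0,0,0],1],[[0,0,0],[0,0,0],1],[[0,0,0],[0,0,0],1],[[0,0,0],[0,0,0],1],[[0,0,0],[0,0,0],1]]'
python3 - <<'E'
from h import *
a=get_image("side");crop("side",170,110,250,170,10,"pics/z6.png",a)
for i in range(3): get_image("side");print(ctrl.get_obs()['wrist_force'].round(1),ctrl.get_obs()['tcp_pos'].round(1))
E
```

```text
clock: 15.55
tcp_pos: [463.9, 162.3, 83.4]
tool_rot: [0.001, -0.191, 0.982, 0.0]
wrist_force: [-4.7, -1.3, 12.0]
gripper_width: 0.105
gripper_force: 40.0
[-5.7 -2.3 12.3] [463.9 162.3  83.3]
[-5.6 -2.8 10.8] [463.9 162.3  83.3]
[-5.5 -2.  11.7] [463.9 162.3  83.3]
```

View pics/z6.png

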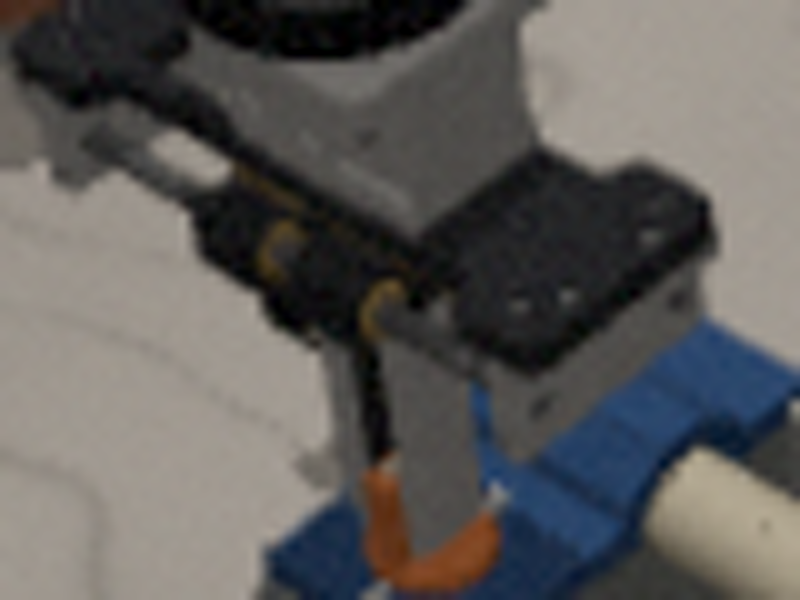

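The flange sits flat on the jaw between the white lines (crop about (432,550)). The downward force is steady at about 11.5 N.

```bash
python3 -c "
from workcell import ctrl
print(ctrl.hand_in())"
```

```text
the job is handed in; nothing more can be done
None
```

I handed the job in at about 16 s with the jaw pressed shut: the key is through both halves, its flange is seated on the jaw, and the arm is still gripping it and pressing down with about 11.5 N.

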